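# Tug, free and hold open the lid of a tube warmer

## Task

Open the white tube warmer by the orange thumb catch on its grey lid, so that a colleague can take the samples out. First take the catch and, before shifting it sideways, tug it upward to learn whether it is caught: if the lid comes, just go on lifting; if it stops after a few millimetres, slide the catch sideways into its other half to free the lid and lift again. Raise the lid at least 35 degrees and finish holding it open by the catch without letting go (it falls shut by itself), and do not knock over or push the things standing around.

Things in the scene. Friction and masses are not known exactly. Their poses are not given: they have to be found in the camera images.
- case: White tube warmer, fixed to the worktop: 150 mm deep (x), 200 mm wide (y), 70 mm high, with a grey lid up to 80 mm high. Its origin is the centre of its underside; its x axis points from its front (display, catch) to its rear (hinge), y to the left seen from the front, z up. Its yaw varies by up to 0.35 rad.
- catch: Orange thumb catch on the lid: a 10 mm upright web carrying a barrel, 20 mm diameter, 24 mm long along the case's y, flat ends to pinch. Origin: the barrel's centre, 26 mm above the lid's top (106 mm above the case's underside when shut), at x = -50 mm of the case. Axes are the lid's. It slides 14 mm either way from the case's middle plane with 1.5 N friction and stays put; it starts anywhere.
- slot (a point): Middle of the catch's slot in the lid's top face, 26 mm below the barrel's path. A hidden keeper holds the catch in one half of its travel (y > 0 or y < 0) and leaves it free in the other; which half holds varies, unmarked and unseen: only a tug tells (within 1 mm of the middle, either). Held, the lid rises only 0.035 rad (4 mm at the catch). Ease the upward pull before sliding.
- lid (a joint): Angle of the grey lid (with a white panel; 150 x 200 x 9 mm, about 0.25 kg, needs 2 to 4 N of lift at the catch) in rad: 0 shut, grows as its front rises, stops at 1.05. It never stays open by itself. The hinge line runs along the case's y.
- hinge (a point): Middle of the lid's hinge line, which runs along the case's y at x = 72 mm, z = 72 mm in the case's frame. With the lid shut the barrel's centre lies 122 mm in front of this line and 34 mm above it, and moves in an arc about it. The barrel's flat ends can turn between the finger pads, so the gripper may stay upright during the lift.
- beaker: Small clear glass beaker, loose, 46 mm across, 58 mm high, origin at the centre of its underside. Leave alone.
- marker_black: Black and white marker lying loose, 132 mm long, 14 mm thick, origin at the centre of its underside. Leave alone.
- petri_1: Petri dish, loose, 64 mm across, 15 mm high, origin at the centre of its underside. Leave alone.

How it is judged:
By the outcome, as a careful person would: the job done as asked, in the order asked, and still so for the second after the job is handed in, while the arm keeps its last pose, push and grip.
It also fails if it takes over 38 s, if anything falls off the work surface, if the arm or the gripper's body presses on something with over 40 N, if the wrist force passes 120 N, or if a joint passes its speed limit or range.

## Robot

A 7-joint arm with a two-finger parallel gripper is mounted at the origin on a cart in front of the work surface, level with it; the furniture and walls round the work are solid. World frame = base frame: x ahead of the robot, y to its left, z up, the work surface at z = 0. Lengths are in m, angles in rad, forces in N, time in s.
With the tool pointing down it reaches from about 0.425 to 0.825 m from the base axis. Payload 3.6 kg.
Tool frame: the origin (TCP) lies between the finger pads; the fingertips stand 14 mm ahead of it and the grasp point (between the pads) lies 5 mm behind it (tip_extent is the distance from the TCP to the fingertips, in m); z points along the fingers, y is the line along which they close (so a half turn about z gives the same grasp; the last joint's range is limited). The gripper opens to 93 mm and grips with 3 to 60 N. Pads are 15 mm wide; open, the fingers measure 128 mm over their backs; the gripper's body (75 mm by 188 mm) begins 65 mm behind the grasp point.
Start: joints at [1.153, 0.615, -0.013, 1.423, 0.008, 1.103, -0.04], TCP at [0.248, -0.601, 0.233] pointing down, gripper open.
Joint ranges: [-3.12, 3.12], [-0.3, 2.06], [-1.34, 1.32], [0.26, 2.42], [-1.36, 4.5], [0.01, 1.98], [-2.84, 2.84]. Speed limits (rad/s): [2.79, 2.79, 3.14, 3.14, 3.14, 3.14, 3.14].

## Interface

Orientations are given as a 3x3 rotation matrix whose columns are the frame's x, y, z axes.
In Python, from rig import * gives the robot as it stands.
- The arm moves only by the tool servo_tool, never from a script. Its argument "commands" is a list that holds one entry, the list of rows, each a list of 7 numbers: the opening, from 0 (shut) to 1 (fully open), then the shift along the tool's x, y, z as a fraction of full scale, then the turn, a rotation vector about the tool's x, y, z as a fraction of full scale. A call has 1 to 10 rows; each row shifts and turns the commanded pose from where the row before left it, along the tool's axes as they then stand; what a row does not reach is not made up. Full scale, the value 1, is 150 mm for a shift and 2 rad for a turn. A row lasts 1/10 s, in which the tool goes at most 50 mm and 8.59 degrees, less where a joint would pass 70% of its speed; a pose out of reach is approached as far as the arm can. A call with a number of a shift or a turn outside -1 to 1 is refused whole. A call with a gripper value outside its range is refused whole. The fingers move at their own pace and stop on an object; "grip_force" is the grip in N (left out, the last holds). Time passes only in rows, so rows that do not move let the fingers close. It gives the time, the measured TCP pose, the force, the opening and the grip force at its end, in the units of the state.
- state(): the state, without advancing time (a new reading comes with each control period).
- read_camera(name): name is "side" or "top"; returns the picture (480x640x3 uint8, blue, green, red); there is no depth.
- camera_params(name): a dict with "fx", "fy", "cx", "cy" (pixels), "world_from_camera" (4x4, takes a point from camera to world coordinates). Camera axes: x right, y down, z forward; pixel columns grow to the right and rows downward; lengths in m; the calibration is good to about 2 mm. A picture is of the moment at which its call begins. camera_params takes no time and is no camera call.
- close_job(): hands the job in; it is judged then, once.
Trained networks look in the newest picture that a camera, given by its name, has taken for a name from the list of things; names that differ only in an ending like _2 or _b are one class to them, and where a whole thing is asked for, a point or a joint stands for the part that bears it (a point fixed in the world has none). Each returns a list of dicts, best first, with "conf" (0 to 1); they miss things now and then, are a little off and sometimes report something else, mostly with a low value. They report only what shows in the picture. A call takes as long as a camera call.
- look_for(query, camera): "point" ([x, y, z] in m, in world coordinates, good to about 4 mm: the middle of the surface that is visible of it).
- pinpoint(query, camera): "point" ([x, y, z] in m, in world coordinates, good to about 4 mm: a listed point, or the origin of a listed thing).
The state is a dict: "time_s": time; "joint_pos": joint angles; "joint_vel": joint speeds; "joint_torque": joint torques, N m; "tool_pos": TCP position; "eef_rot": TCP orientation; "contact_force": force on the tool from outside, world axes, zero at the start; "ft_torque": the same for the moment, N m; "finger_gap": finger opening in m; "gripper_force": force on a finger pad.
Only numpy, scipy, OpenCV 4.12 (cv2) and the standard library are available. Lean on these libraries where they do the work, as an engineer would, in place of code of your own. Each camera call takes 0.05 s, during which the arm holds its last target. There are 200 camera calls.

## Working session

There is one attempt and no reset: what is moved stays moved. The work goes in short steps, Python scripts to look and compute and a tool call to move; the robot and the scene stay as the last step left them, time stands still between calls to the robot, and variables do not carry over. Pictures are saved under pics/ and viewed, at most 10 in all, crops included, and the job is handed in when it is done.

Besides the shell and the picture viewer there is one more tool, called after "Request:" by a JSON object that holds its "method" and its "body". servo_tool: Moves the arm, as the interface text tells. Its arguments: {"type":"object","properties":{"commands":{"type":"array"},"grip_force":{"type":"number"}},"required":["commands"]}

```bash
mkdir -p pics; python3 - <<'E'
from rig import *
import cv2,numpy as np
s=state();print(s['time_s'],s['tool_pos'],np.round(s['eef_rot'],3),s['finger_gap'])
ims=[]
for c in("side","top"):
    im=read_camera(c);cv2.imwrite(f'pics/{c}0.png',im)
    for q in("case","catch","slot","hinge","beaker","marker_black","petri_1"):
        print(c,q,[(np.round(d['point'],3).tolist(),round(d['conf'],2)) for d in pinpoint(q,c)[:2]])
E
```

```text
0.0 [ 0.24732045 -0.6003007   0.23148307] [[ 0.925  0.381 -0.001]
 [ 0.381 -0.925  0.002]
 [-0.    -0.003 -1.   ]] 0.09310643883436552
side case [([0.6, -0.043, 0.001], 0.88), ([0.434, -0.383, 0.002], 0.37)]
side catch [([0.558, -0.018, 0.108], 0.48)]
side slot [([0.553, -0.027, 0.077], 0.64)]
side hinge [([0.669, -0.062, 0.074], 0.67)]
side beaker [([0.6, -0.47, -0.001], 0.91)]
side marker_black [([0.431, -0.384, 0.004], 0.73)]
side petri_1 [([0.511, 0.323, -0.0], 0.58), ([0.602, -0.047, 0.003], 0.52)]
top case [([0.607, -0.046, 0.0], 0.9)]
top catch []
top slot [([0.551, -0.034, 0.078], 0.78)]
top hinge [([0.674, -0.07, 0.069], 0.58)]
top beaker []
top marker_black [([0.435, -0.382, 0.002], 0.76)]
top petri_1 [([0.513, 0.323, 0.004], 0.82)]
```

View pics/side0.png

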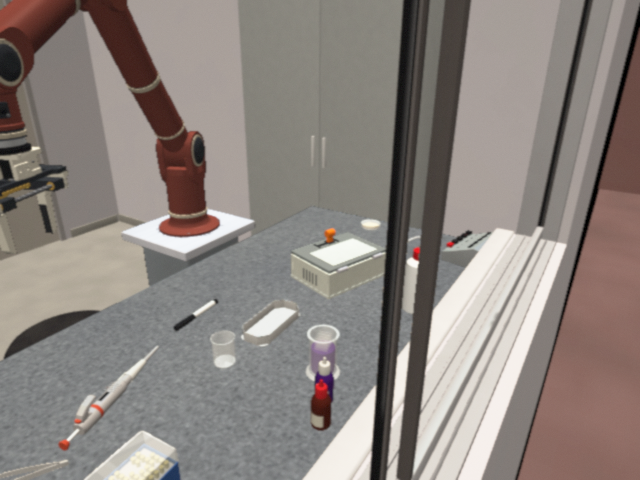

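View pics/top0.png

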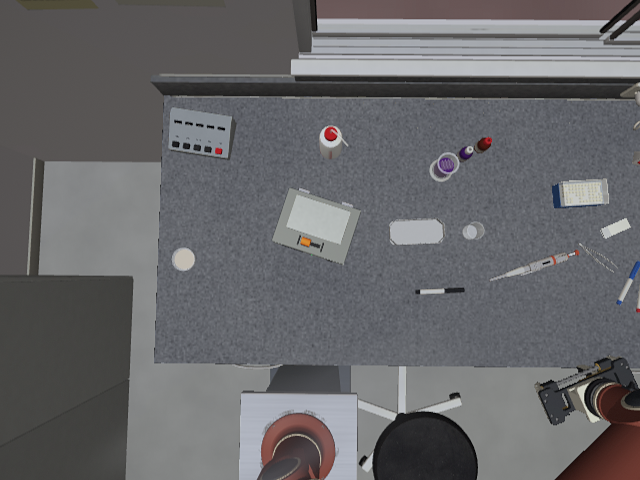

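The side view shows the warmer around (340,262) with the orange catch at (330,235). The top view shows the catch at (308,242), left of the slot's middle. Next I'll measure the yaw and the catch position.

```bash
cat > h.py <<'E'
from rig import *
import cv2,numpy as np
def ray(c,u,v,z):
    p=camera_params(c);T=np.array(p["world_from_camera"])
    d=T[:3,:3]@np.array([(u-p["cx"])/p["fx"],(v-p["cy"])/p["fy"],1]);o=T[:3,3]
    return o+d*(z-o[2])/d[2]
def orange(im,pts=False):
    h=cv2.cvtColor(im,cv2.COLOR_BGR2HSV)
    m=cv2.inRange(h,(6,150,120),(22,255,255))
    n,l,s,c=cv2.connectedComponentsWithStats(m)
    return m,[(s[i].tolist(),np.round(c[i],1).tolist()) for i in range(1,n) if s[i][4]>15]
E
python3 - <<'E'
from h import *
im=cv2.imread('pics/top0.png')
m,o=orange(im);print(o)
for s,c in o: print(ray("top",*c,0.112))
x,y,w,h=260,180,110,90
g=cv2.cvtColor(im,cv2.COLOR_BGR2GRAY)[y:y+h,x:x+w]
mm=(g>195).astype(np.uint8)
cs=max(cv2.findContours(mm,0,2)[0],key=cv2.contourArea)
b=cv2.boxPoints(cv2.minAreaRect(cs))+[x,y]
P=np.array([ray("top",*q,0.08) for q in b]);print(b,np.round(P,3),P.mean(0))
for i in range(4):
    d=P[(i+1)%4]-P[i];print(np.linalg.norm(d),np.arctan2(d[1],d[0]))
m2,o2=orange(cv2.imread('pics/side0.png'));print(o2)
T=np.array(camera_params("top")["world_from_camera"]);print(np.round(T,3))
cv2.imwrite('pics/c.png',cv2.resize(im[y:y+h+0,x:x+w],None,fx=6,fy=6,interpolation=cv2.INTER_CUBIC))
E
```

```text
[([301, 237, 10, 10, 66], [305.3, 241.3])]
[ 0.55598139 -0.01785258  0.112     ]
[[315. 235.]
 [315. 235.]
 [315. 235.]
 [315. 235.]] [[ 0.575 -0.041  0.08 ]
 [ 0.575 -0.041  0.08 ]
 [ 0.575 -0.041  0.08 ]
 [ 0.575 -0.041  0.08 ]] [ 0.57486168 -0.04140713  0.08      ]
0.0 0.0
0.0 0.0
0.0 0.0
0.0 0.0
[([3, 186, 19, 8, 29], [12.9, 189.5]), ([325, 229, 10, 14, 98], [329.4, 234.6])]
[[ 0.01  -0.997  0.073  0.477]
 [-1.    -0.009  0.008 -0.079]
 [-0.007 -0.073 -0.997  1.306]
 [ 0.     0.     0.     1.   ]]
```

View pics/c.png

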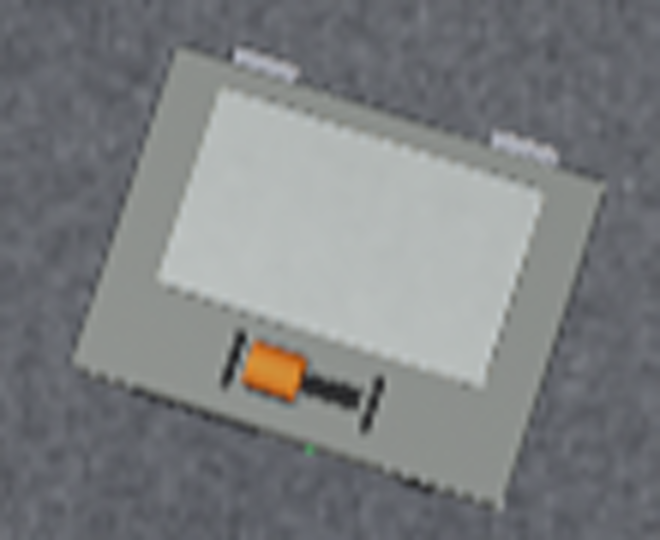

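The crop shows the lid corners at (180,48), (605,183), (503,510) and (75,362), so the yaw is about -0.315. The slot end marks are at (233,358) and (372,404), and the barrel at (274,373) sits on the +y side.

```bash
cat >> h.py <<'E'
from scipy.spatial.transform import Rotation as Ro
YAW=-0.315
ex=np.array([np.cos(YAW),np.sin(YAW),0]);ey=np.array([-np.sin(YAW),np.cos(YAW),0]);ez=np.array([0,0,1.])
RT=np.stack([ex,-ey,-ez],1)
def plan(p,n,R=RT,nrot=None):
    s=state();P=np.array(s['tool_pos']);R0=Ro.from_matrix(s['eef_rot']);nrot=nrot or n
    rv=(R0.inv()*Ro.from_matrix(R)).as_rotvec()
    for i in range(n):
        Ri=R0*Ro.from_rotvec(rv*min(i/nrot,1))
        d=Ri.inv().apply((np.array(p)-P)/n)/0.15
        print(np.round(d,3).tolist(),np.round(rv/nrot/2 if i<nrot else 0*rv,3).tolist())
E
python3 - <<'E'
from h import *
f=lambda u,v,z:ray("top",260+u/6-.4,180+v/6-.4,z)
a,b=f(233,358,.08),f(372,404,.08);c=f(274,373,.112)
L=np.array([f(*q,.08) for q in((180,48),(605,183),(503,510),(75,362))])
print(L,a,b,c);cen=L.mean(0);print('cen',cen)
for n,q in(('a',a),('b',b),('c',c)): print(n,(q-cen)@ex,(q-cen)@ey)
for i in range(4):
  d=L[(i+1)%4]-L[i];print(np.arctan2(d[1],d[0]))
# triangulate with side: 
def r(cn,u,v):
    p=camera_params(cn);T=np.array(p["world_from_camera"]);d=T[:3,:3]@np.array([(u-p["cx"])/p["fx"],(v-p["cy"])/p["fy"],1]);return T[:3,3],d/np.linalg.norm(d)
A=[];B=[]
for cn,u,v in(("top",305.3,241.3),("side",329.4,233.5)):
    o,d=r(cn,u,v);M=np.eye(3)-np.outer(d,d);A.append(M);B.append(M@o)
print('tri',np.linalg.lstsq(np.vstack(A),np.hstack(B),rcond=None)[0])
plan([0.556,-0.019,0.19],18,nrot=9)
E
```

```text
[[ 0.69973136  0.02707148  0.08      ]
 [ 0.64157147 -0.16002393  0.08      ]
 [ 0.4981867  -0.11637841  0.08      ]
 [ 0.56087262  0.07078465  0.08      ]] [0.56326072 0.0018337  0.08      ] [ 0.54373715 -0.05901526  0.08      ] [ 0.55478909 -0.01778305  0.112     ]
cen [ 0.60009054 -0.04463655  0.08      ]
a -0.04941491057029447 0.032773266411583346
b -0.04912583284943933 -0.031130430584364724
c -0.05139211027408191 0.01149708110482501
-1.872183522456933
2.8461091868540427
1.2476123336658713
-0.30498178641774665
tri [ 0.55700549 -0.01710233  0.10159476]
[0.188, -0.156, 0.016] [-0.0, -0.0, 0.039]
[0.175, -0.17, 0.016] [-0.0, -0.0, 0.039]
[0.161, -0.183, 0.016] [-0.0, -0.0, 0.039]
[0.146, -0.195, 0.016] [-0.0, -0.0, 0.039]
[0.13, -0.206, 0.016] [-0.0, -0.0, 0.039]
[0.114, -0.216, 0.016] [-0.0, -0.0, 0.039]
[0.097, -0.224, 0.016] [-0.0, -0.0, 0.039]
[0.079, -0.231, 0.016] [-0.0, -0.0, 0.039]
[0.061, -0.236, 0.016] [-0.0, -0.0, 0.039]
[0.042, -0.24, 0.016] [-0.0, -0.0, 0.0]
[0.042, -0.24, 0.016] [-0.0, -0.0, 0.0]
[0.042, -0.24, 0.016] [-0.0, -0.0, 0.0]
[0.042, -0.24, 0.016] [-0.0, -0.0, 0.0]
[0.042, -0.24, 0.016] [-0.0, -0.0, 0.0]
[0.042, -0.24, 0.016] [-0.0, -0.0, 0.0]
[0.042, -0.24, 0.016] [-0.0, -0.0, 0.0]
[0.042, -0.24, 0.016] [-0.0, -0.0, 0.0]
[0.042, -0.24, 0.016] [-0.0, -0.0, 0.0]
```

Request:
{"method": "servo_tool", "body": {"commands": [[[1, 0.188, -0.156, 0.016, 0, 0, 0.039], [1, 0.175, -0.17, 0.016, 0, 0, 0.039], [1, 0.161, -0.183, 0.016, 0, 0, 0.039], [1, 0.146, -0.195, 0.016, 0, 0, 0.039], [1, 0.13, -0.206, 0.016, 0, 0, 0.039], [1, 0.114, -0.216, 0.016, 0, 0, 0.039], [1, 0.097, -0.224, 0.016, 0, 0, 0.039], [1, 0.079, -0.231, 0.016, 0, 0, 0.039], [1, 0.061, -0.236, 0.016, 0, 0, 0.039], [1, 0.042, -0.24, 0.016, 0, 0, 0]]], "grip_force": 15}}

```text
time_s: 1.8
tool_pos: [0.4192, -0.2761, 0.2089]
eef_rot: [[0.952, -0.307, 0.001], [-0.307, -0.952, -0.0], [0.001, 0.0, -1.0]]
contact_force: [-0.1, -0.4, 1.2]
finger_gap: 0.093
gripper_force: 0.0
```

Request:
{"method": "servo_tool", "body": {"commands": [[[1, 0.042, -0.24, 0.016, 0, 0, 0], [1, 0.042, -0.24, 0.016, 0, 0, 0], [1, 0.042, -0.24, 0.016, 0, 0, 0], [1, 0.042, -0.24, 0.016, 0, 0, 0], [1, 0.042, -0.24, 0.016, 0, 0, 0], [1, 0.042, -0.24, 0.016, 0, 0, 0], [1, 0.042, -0.2, 0.016, 0, 0, 0], [1, 0, 0, 0, 0, 0, 0], [1, 0, 0, 0, 0, 0, 0]]]}}

```text
time_s: 2.7
tool_pos: [0.5357, -0.0563, 0.1918]
eef_rot: [[0.952, -0.305, -0.0], [-0.305, -0.952, -0.0], [-0.0, 0.0, -1.0]]
contact_force: [0.0, -0.1, -0.9]
finger_gap: 0.0933
gripper_force: 0.0
```

```bash
python3 - <<'E'
from h import *
s=state();print(s['time_s'],s['tool_pos'],np.round(s['eef_rot'],3),s['contact_force'])
plan([0.556,-0.019,0.15],4)
for c in("side","top"):
    im=read_camera(c);cv2.imwrite(f'pics/{c}1.png',im);m,o=orange(im);print(o)
    print([(np.round(d['point'],3).tolist(),round(d['conf'],2)) for d in pinpoint("catch",c)[:2]])
im=cv2.imread('pics/side1.png')[160:310,250:450];cv2.imwrite('pics/s1c.png',cv2.resize(im,None,fx=4,fy=4))
E
```

```text
2.7 [ 0.53574335 -0.05634802  0.19180581] [[ 0.952 -0.305 -0.   ]
 [-0.305 -0.952 -0.   ]
 [-0.     0.    -1.   ]] [ 0.04181709 -0.14217037 -0.90523365]
[0.013, -0.07, 0.07] [0.0, 0.0, 0.001]
[0.013, -0.07, 0.07] [0.0, 0.0, 0.001]
[0.013, -0.07, 0.07] [0.0, 0.0, 0.001]
[0.013, -0.07, 0.07] [0.0, 0.0, 0.001]
[([325, 229, 10, 14, 98], [329.4, 234.6])]
[([0.56, -0.016, 0.105], 0.62)]
[]
[]
```

View pics/s1c.png

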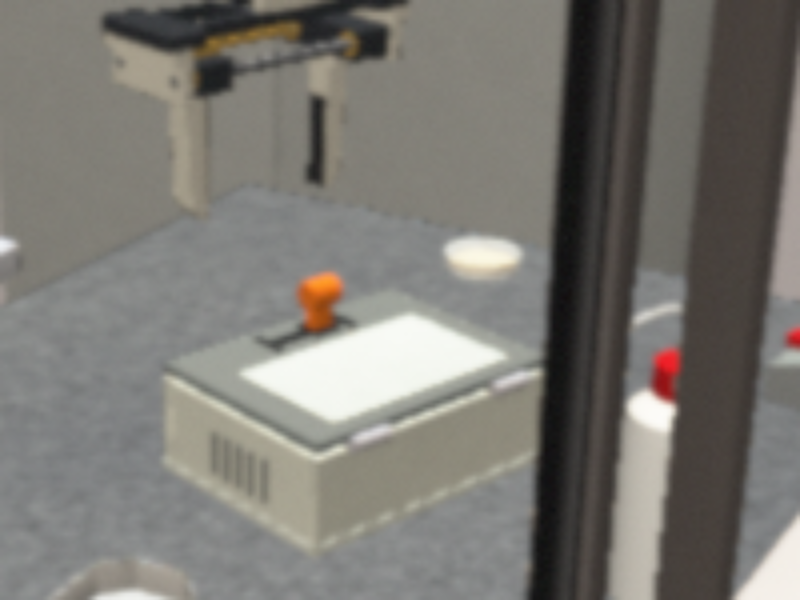

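The crop shows the open gripper upright over the lid, with the barrel at (321,290) clear between the fingers. Next I descend and grip.

Request:
{"method": "servo_tool", "body": {"commands": [[[1, 0.014, -0.071, 0, 0, 0, 0], [1, 0.014, -0.071, 0, 0, 0, 0], [1, 0.014, -0.071, 0.1, 0, 0, 0], [1, 0.014, -0.071, 0.15, 0, 0, 0], [1, 0, 0, 0.15, 0, 0, 0], [1, 0, 0, 0.1, 0, 0, 0], [1, 0, 0, 0.09, 0, 0, 0], [1, 0, 0, 0, 0, 0, 0], [1, 0, 0, 0, 0, 0, 0]]]}}

```text
time_s: 3.8
tool_pos: [0.5567, -0.018, 0.1027]
eef_rot: [[0.952, -0.305, -0.001], [-0.305, -0.952, 0.0], [-0.001, 0.0, -1.0]]
contact_force: [-0.5, 0.4, 0.9]
finger_gap: 0.093
gripper_force: 0.0
```

```bash
python3 - <<'E'
from h import *
s=state();print(s['time_s'],s['tool_pos'],s['contact_force'])
im=read_camera("side")[190:280,280:400];cv2.imwrite('pics/s2c.png',cv2.resize(im,None,fx=6,fy=6,interpolation=cv2.INTER_CUBIC))
E
```

```text
3.8 [ 0.55672619 -0.01799201  0.102724  ] [-0.45646093  0.3948801   0.91069694]
```

View pics/s2c.png

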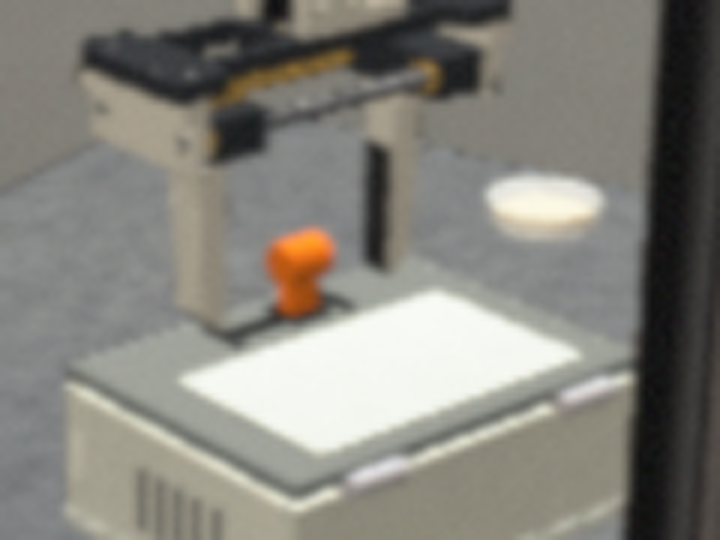

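The barrel, at (300,265) in the crop, is centred between the fingers, so I close.

Request:
{"method": "servo_tool", "body": {"commands": [[[0, 0, 0, 0, 0, 0, 0], [0, 0, 0, 0, 0, 0, 0], [0, 0, 0, 0, 0, 0, 0], [0, 0, 0, 0, 0, 0, 0], [0, 0, 0, 0, 0, 0, 0], [0, 0, 0, 0, 0, 0, 0], [0, 0, 0, 0, 0, 0, 0], [0, 0, 0, 0, 0, 0, 0]]], "grip_force": 25}}

```text
time_s: 4.65
tool_pos: [0.5567, -0.0187, 0.1034]
eef_rot: [[0.952, -0.306, -0.0], [-0.306, -0.952, 0.0], [-0.0, -0.0, -1.0]]
contact_force: [0.3, -0.9, -0.1]
finger_gap: 0.0338
gripper_force: 0.0
```

Request:
{"method": "servo_tool", "body": {"commands": [[[0, 0, 0, 0, 0, 0, 0], [0, 0, 0, 0, 0, 0, 0], [0, 0, 0, 0, 0, 0, 0], [0, 0, 0, 0, 0, 0, 0], [0, 0, 0, 0, 0, 0, 0]]]}}

```text
time_s: 5.15
tool_pos: [0.5568, -0.0186, 0.1034]
eef_rot: [[0.952, -0.306, 0.0], [-0.306, -0.952, 0.0], [0.0, -0.0, -1.0]]
contact_force: [0.6, 1.5, -0.8]
finger_gap: 0.0234
gripper_force: 25.0
```

Request:
{"method": "servo_tool", "body": {"commands": [[[0, 0.002, 0, -0.007, 0, 0, 0], [0, 0.002, 0, -0.007, 0, 0, 0], [0, 0.002, 0, -0.007, 0, 0, 0], [0, 0.002, 0, -0.007, 0, 0, 0], [0, 0.002, 0, -0.007, 0, 0, 0], [0, 0.002, 0, -0.007, 0, 0, 0], [0, 0, 0, 0, 0, 0, 0]]]}}

```text
time_s: 5.85
tool_pos: [0.5584, -0.0191, 0.1098]
eef_rot: [[0.952, -0.306, -0.0], [-0.306, -0.952, 0.0], [-0.0, -0.0, -1.0]]
contact_force: [1.8, 0.0, -4.1]
finger_gap: 0.0235
gripper_force: 25.0
```

It has risen 6.4 mm at about 4 N, so it looks free. I'll lift a little more to confirm.

Request:
{"method": "servo_tool", "body": {"commands": [[[0, 0.003, 0, -0.01, 0, 0, 0], [0, 0.003, 0, -0.01, 0, 0, 0], [0, 0.003, 0, -0.01, 0, 0, 0], [0, 0.004, 0, -0.01, 0, 0, 0], [0, 0.004, 0, -0.01, 0, 0, 0], [0, 0, 0, 0, 0, 0, 0]]]}}

```text
time_s: 6.45
tool_pos: [0.5607, -0.02, 0.1174]
eef_rot: [[0.952, -0.306, -0.0], [-0.306, -0.952, 0.0], [-0.0, -0.0, -1.0]]
contact_force: [0.6, 1.7, -3.4]
finger_gap: 0.0245
gripper_force: 25.0
```

```bash
python3 - <<'E'
from h import *
s=state();print(s['time_s'],s['tool_pos'],s['contact_force'])
im=read_camera("side")[190:280,280:400];cv2.imwrite('pics/s3c.png',cv2.resize(im,None,fx=6,fy=6,interpolation=cv2.INTER_CUBIC))
E
```

```text
6.45 [ 0.56072673 -0.02000199  0.11735918] [ 0.60829703  1.67793998 -3.44728869]
```

View pics/s3c.png

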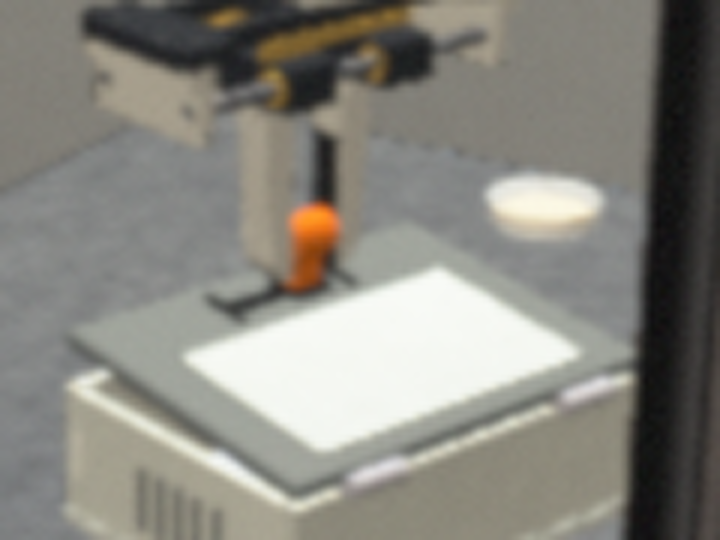

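The crop shows the lid lifted along its front edge with the barrel at (315,228) still between the fingers. The catch is free, so I keep lifting along the arc.

```bash
python3 - <<'E'
import numpy as np
r=.12665;f=np.arctan2(34,122)
t0=np.arcsin((.034+.014)/r)-f;print(t0)
t=np.linspace(t0,.82,21)+f
print(np.round(np.c_[-r*np.diff(np.cos(t)),-r*np.diff(np.sin(t))]/.15,3).tolist())
E
```

```text
0.11692029437435819
[[0.012, -0.027], [0.013, -0.027], [0.014, -0.026], [0.015, -0.026], [0.015, -0.025], [0.016, -0.025], [0.017, -0.024], [0.018, -0.024], [0.019, -0.023], [0.02, -0.022], [0.02, -0.022], [0.021, -0.021], [0.022, -0.02], [0.023, -0.019], [0.023, -0.018], [0.024, -0.018], [0.024, -0.017], [0.025, -0.016], [0.026, -0.015], [0.026, -0.014]]
```

Request:
{"method": "servo_tool", "body": {"commands": [[[0, 0.012, 0, -0.027, 0, 0, 0], [0, 0.013, 0, -0.027, 0, 0, 0], [0, 0.014, 0, -0.026, 0, 0, 0], [0, 0.015, 0, -0.026, 0, 0, 0], [0, 0.015, 0, -0.025, 0, 0, 0], [0, 0.016, 0, -0.025, 0, 0, 0], [0, 0.017, 0, -0.024, 0, 0, 0], [0, 0.018, 0, -0.024, 0, 0, 0], [0, 0.019, 0, -0.023, 0, 0, 0], [0, 0.02, 0, -0.022, 0, 0, 0]]]}}

```text
time_s: 7.5
tool_pos: [0.5832, -0.0272, 0.1548]
eef_rot: [[0.952, -0.306, -0.001], [-0.306, -0.952, 0.0], [-0.001, 0.0, -1.0]]
contact_force: [-4.3, 2.9, -0.3]
finger_gap: 0.0238
gripper_force: 25.0
```

Request:
{"method": "servo_tool", "body": {"commands": [[[0, 0.019, 0, -0.022, 0, 0, 0], [0, 0.02, 0, -0.021, 0, 0, 0], [0, 0.021, 0, -0.02, 0, 0, 0], [0, 0.022, 0, -0.019, 0, 0, 0], [0, 0.023, 0, -0.018, 0, 0, 0], [0, 0.024, 0, -0.018, 0, 0, 0], [0, 0.024, 0, -0.017, 0, 0, 0], [0, 0.025, 0, -0.016, 0, 0, 0], [0, 0.026, 0, -0.015, 0, 0, 0], [0, 0, 0, 0, 0, 0, 0]]]}}

```text
time_s: 8.5
tool_pos: [0.6137, -0.037, 0.1801]
eef_rot: [[0.952, -0.306, 0.002], [-0.306, -0.952, -0.0], [0.002, -0.0, -1.0]]
contact_force: [-2.6, 2.4, 0.8]
finger_gap: 0.024
gripper_force: 25.0
```

```bash
python3 - <<'E'
from h import *
s=state();p=np.array(s['tool_pos']);print(s['time_s'],p,s['contact_force'],s['finger_gap'])
r=.12665;f=np.arctan2(34,122);print(np.degrees(np.arcsin((.034+p[2]-.1034)/r)-f))
hx=.60+.072*ex[0],-.045+.072*ex[1];g=(p[:2]-hx)@ex[:2];print(g,np.degrees(np.arccos(-g/r)-f))
im=read_camera("side")[160:280,270:430];cv2.imwrite('pics/s4c.png',cv2.resize(im,None,fx=5,fy=5,interpolation=cv2.INTER_CUBIC))
E
```

```text
8.5 [ 0.61371317 -0.03697927  0.18010799] [-2.64116784  2.44028302  0.78841939] 0.02397310560861168
45.36909483409812
-0.061446524507587086 45.403977899461104
```

View pics/s4c.png

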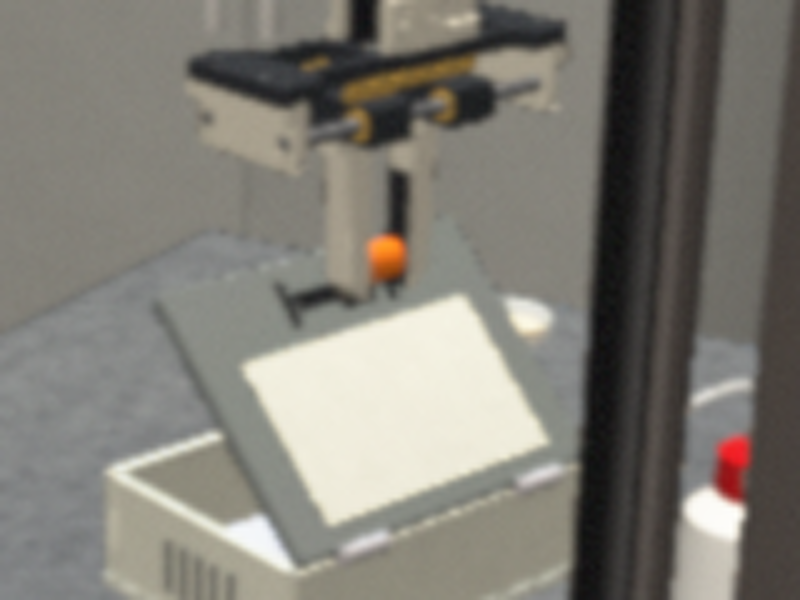

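The crop shows the lid open about 45° with the barrel at (388,257) held between the pads. I'll let it settle briefly, then hand in.

Request:
{"method": "servo_tool", "body": {"commands": [[[0, 0, 0, 0, 0, 0, 0], [0, 0, 0, 0, 0, 0, 0], [0, 0, 0, 0, 0, 0, 0], [0, 0, 0, 0, 0, 0, 0], [0, 0, 0, 0, 0, 0, 0]]]}}

```text
time_s: 9.05
tool_pos: [0.613, -0.0368, 0.1797]
eef_rot: [[0.952, -0.306, 0.001], [-0.306, -0.952, -0.0], [0.001, -0.0, -1.0]]
contact_force: [-2.6, 1.9, 1.3]
finger_gap: 0.024
gripper_force: 25.0
```

```bash
python3 - <<'E'
from rig import *
s=state();print(s['tool_pos'],s['contact_force'],s['finger_gap'],s['gripper_force'])
print(close_job())
E
```

```text
[ 0.61300747 -0.03679755  0.17967994] [-2.6076036   1.93859125  1.30489738] 0.023963162050980466 24.999518394470215
the job is handed in; nothing more can be done
None
```

The upward tug showed the catch was free, so I didn't slide it; the lid is now open about 45° and held by the catch, and I handed the job in at about 9 s.

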